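# Press the risen ornaments back down in the forme

## Robot

A 7-joint arm with a two-finger parallel gripper is mounted at the origin on the work surface. World frame = base frame: x ahead of the robot, y to its left, z up, the work surface at z = 0. Lengths are in m, angles in rad, forces in N, time in s.
With the tool pointing down it reaches from about 0.35 to 0.9 m from the base axis. Payload 19.9 kg.
Tool frame: the origin (TCP) lies between the finger pads; the fingertips stand 8 mm ahead of it and the grasp point (between the pads) lies 11 mm behind it (bot.finger_overhang is the distance from the TCP to the fingertips, in m); y points along the fingers, x is the direction in which the jaws open and shut, and the axes are right-handed (so a half turn about y gives the same grasp; the last joint's range is limited). The gripper opens to 94 mm and grips with 3 to 60 N. Pads are 16 mm wide; open, the fingers measure 119 mm over their backs; the gripper's body (75 mm by 177 mm) begins 78 mm behind the grasp point.
Start: joints at [1.149, 0.417, -0.01, 1.614, 0.005, 1.111, -0.053], TCP at [0.232, -0.58, 0.213] pointing down, gripper open.
Joint ranges: [-2.81, 2.81], [-0.39, 2.02], [-1.27, 1.25], [0.06, 2.57], [-1.19, 4.33], [0.19, 2], [-2.82, 2.82]. Speed limits (rad/s): [1.89, 1.89, 2.39, 2.39, 3.01, 3.01, 3.01].

## Interface

Orientations are given as a unit quaternion [x, y, z, w].
In Python, from cell import state, viewer, workorder, bot gives the robot as it stands. The module is installed in compiled form; this text tells all that it offers.
- The arm moves only by the shell command python3 -m handwheel 'ROWS' [FORCE]. ROWS is JSON, a list of rows, each a list of 5 numbers: the opening, from -1 (shut) to 1 (fully open), then the shift along the tool's x, y, z in mm, then the turn about the tool's y in degrees. A call has 1 to 20 rows; each row is the pose to reach, as a shift and turn from the pose measured when the call began, along the tool's axes at that moment; what a row does not reach only later rows make up. A row lasts 1/8 s, in which the tool goes at most 62.5 mm and 10.7 degrees, less where a joint would pass 70% of its speed; a pose out of reach is approached as far as the arm can. A call with a gripper value outside its range is refused whole. The fingers move at their own pace and stop on an object; FORCE is the grip in N (left out, the last holds). Time passes only in rows, so rows that repeat a pose let the fingers close. It gives the time, the measured TCP pose, the force and the opening at its end, in the units of the state.
- state(): the state, without advancing time (a new reading comes with each control period).
- viewer.grab_frame(name): name is "scene" or "side" or "wrist"; returns the picture (400x640x3 uint8, blue, green, red); there is no depth.
- viewer.calibration(name): a dict with "K" (3x3 intrinsics, pixels), "D" ([k1, k2, p1, p2, k3] as OpenCV has them; the pictures are not rectified), "R" (3x3) and "t" (3): a world point X has camera coordinates R X + t. Camera axes: x right, y down, z forward; pixel columns grow to the right and rows downward; lengths in m; the calibration is good to about 2 mm. A picture is of the moment at which its call begins: read the wrist's pose just before it. calibration takes no time and is no camera call; for the wrist camera it gives the pose at the moment of the call.
- workorder.job_done(): hands the job in, once; it reports no verdict.
Trained networks look in the newest picture that a camera, given by its name, has taken for a name from the list of things; names that differ only in an ending like _2 or _b are one class to them, and where a whole thing is asked for, a point or a joint stands for the part that bears it (a point fixed in the world has none). Each returns a list of dicts, best first, with "conf" (0 to 1); they miss things now and then, are a little off and sometimes report something else, mostly with a low value. They report only what shows in the picture. A call takes as long as a camera call. They do not tell look-alikes from the thing itself.
- viewer.cut_out(camera, label): "mask" (400x640 bool, what is visible of it) and "box" ([left, top, width, height] in pixels, round what is visible of it).
The state is a dict: "t": time; "joints": joint angles; "joint_velocities": joint speeds; "effort": joint torques, N m; "ee_pos": TCP position; "tool_rot": TCP orientation; "force": force on the tool from outside, world axes, zero at the start; "torque": the same for the moment, N m; "opening": finger opening in m.
Only numpy, scipy, OpenCV 4.12 (cv2) and the standard library are available. Lean on these libraries where they do the work, as an engineer would, in place of code of your own. Each camera call takes 0.05 s, during which the arm holds its last target. There are 200 camera calls.

## Task

Three ornament blocks (star, clover, roundel) have ridden up in the loosely locked printing forme on the stone. With the fingertips press each one gently straight down until it is fully home, its face flush with the long border strips, one after the other along the row: begin at the end that has only wood and finish beside the steel quoin that lies across the other end, so that the slack works out towards the quoin. Only press, do not lift a block out, and leave the mallet, planer and quoin key where they lie.

Things in the scene. Friction and masses are not known exactly. Their poses are not given: they have to be found in the camera images.
- chase: The forme: dark iron frame (chase) 276 x 186 mm outside, bars 18 mm wide, 20 mm high, lying fixed on the stone, any way round. Origin: centre of its underside, z = 0; x along its long side. Filled with wooden packing 16.5 mm high and two steel quoins (bars with three key holes). The three blocks stand in a row along x, at y = 0, with 18 mm of low packing between them.
- border (a point): Middle of the top of the long border strip on the +y side of the row, 23.3 mm above the stone (type height: the level of a block that is fully down). Strip 186 x 12 mm along the chase's x, from 33 to 45 mm off the row's centre line; an equal strip lies at -y.
- place_plain_end (a point): Point of the forme 23.3 mm above the stone, over the centre of the block place at the plain wooden end of the row (first): x = -76 mm, y = 0 in the chase's frame. Which block stands here changes.
- place_middle (a point): Point of the forme 23.3 mm above the stone, over the centre of the block place in the middle of the row (second): x = -8 mm, y = 0 in the chase's frame. Which block stands here changes.
- place_quoin_end (a point): Point of the forme 23.3 mm above the stone, over the centre of the block place next to the end quoin (last): x = 60 mm, y = 0 in the chase's frame. Which block stands here changes.
- end_quoin (a point): Middle of the top of the 122 mm steel quoin that lies across the +x end of the forme, 18 mm above the stone. (A second, longer quoin lies along the +y side.) The opposite (-x) end has only wood.
- star_face (a point): Centre of the flat printing face of the star block. Wooden block 49 mm square and 19.3 mm high with a raised 4 mm dark face on top in the shape of a star with eight points, 42 mm over its points, solid in its middle; 23.3 mm in all. Its face lies 23.3 mm above the stone when the block is fully down, level with the border strips. Stands in one of the three places of the forme; z up.
- star (a joint): How far the star block stands up out of its seat, m: 0 fully down on the stone (firm stop), 0.004 to 0.007 at the start. It slides only straight up and down, with about 3 N of friction, and stays where it is left. The stop is rigid: a press of 6 to 10 N seats it, coming down slowly (about 10 mm/s).
- clover_face (a point): Centre of the flat printing face of the clover block. Wooden block 49 mm square and 19.3 mm high with a raised 4 mm dark face on top in the shape of a four-lobed clover, 43 mm square over its lobes, solid in its middle; 23.3 mm in all. Its face lies 23.3 mm above the stone when the block is fully down, level with the border strips. Stands in one of the three places of the forme; z up.
- clover (a joint): How far the clover block stands up out of its seat, m: 0 fully down on the stone (firm stop), 0.004 to 0.007 at the start. It slides only straight up and down, with about 3 N of friction, and stays where it is left. The stop is rigid: a press of 6 to 10 N seats it, coming down slowly (about 10 mm/s).
- roundel_face (a point): Centre of the flat printing face of the roundel block. Wooden block 49 mm square and 19.3 mm high with a raised 4 mm dark face on top in the shape of a plain disc, 42 mm across, solid in its middle; 23.3 mm in all. Its face lies 23.3 mm above the stone when the block is fully down, level with the border strips. Stands in one of the three places of the forme; z up.
- roundel (a joint): How far the roundel block stands up out of its seat, m: 0 fully down on the stone (firm stop), 0.004 to 0.007 at the start. It slides only straight up and down, with about 3 N of friction, and stays where it is left. The stop is rigid: a press of 6 to 10 N seats it, coming down slowly (about 10 mm/s).
- mallet_mid (a point): Loose wooden mallet lying on its side, 0.5 kg: head 60 x 110 x 75 mm at +x, round handle to -x, 290 mm long in all. Point on the handle's axis, 110 mm from the head's middle, 38 mm up. Leave it alone.
- planer_mid (a point): Loose planer, a wooden block 160 (x) x 80 x 40 mm with a dark top. Its centre. Leave it alone.
- quoin_key_mid (a point): Loose steel T-shaped quoin key, 126 mm long (x), 89 mm over its crossbar (at -x), 13 mm high, lying beside the forme. Mid-length. Leave it alone.
Things that resemble listed ones, but are neither listed nor needed, are in the scene too. What is shaped like the part that bears clover_face but orange is not meant.

How it is judged:
By the outcome, as a careful person would: the job done as asked, in the order asked, and still so for the second after the job is handed in, with the robot touching nothing.
It also fails if it takes over 42 s, if anything falls off the work surface, if the arm or the gripper's body presses on something with over 40 N, if the wrist force passes 120 N, or if a joint passes its speed limit or range.

## Working session

There is one attempt and no reset: what is moved stays moved. The work goes in short steps, Python scripts to look and compute and a shell command to move; the robot and the scene stay as the last step left them, time stands still between calls to the robot, and variables do not carry over. Pictures are saved under pics/ and viewed, about 8 in all and at most 12, crops included, and the job is handed in when it is done.

```bash
mkdir -p pics; python3 - <<'E'
from cell import state, viewer, workorder, bot
import cv2
s=state(); print({k:s[k] for k in("t","ee_pos","tool_rot","force","opening")}, bot.finger_overhang)
for n in("scene","side"):
    cv2.imwrite(f"pics/{n}0.png",viewer.grab_frame(n))
    for l in("chase","star_face","clover_face","roundel_face","mallet_mid"):
        print(n,l,[(round(d["conf"],2),d["box"]) for d in viewer.cut_out(n,l)][:3])
E
```

```text
{'t': 0.0, 'ee_pos': array([ 0.23157105, -0.58012499,  0.21281493]), 'tool_rot': array([-0.5851779 ,  0.396997  , -0.39625185,  0.58561479]), 'force': array([-0.66813252, -0.44108473, -0.34314781]), 'opening': 0.09395874284652252} 0.008
scene chase [(0.89, [240.4, 165.0, 110.5, 64.7]), (0.27, [288.1, 141.8, 44.4, 20.4])]
scene star_face [(0.63, [289.9, 186.2, 20.1, 22.1])]
scene clover_face [(0.96, [344.8, 238.8, 24.5, 23.6]), (0.77, [315.1, 181.7, 19.6, 21.6]), (0.62, [386.0, 215.2, 20.8, 26.5])]
scene roundel_face [(0.56, [263.6, 189.5, 18.2, 17.2])]
scene mallet_mid [(0.65, [243.0, 166.5, 107.3, 62.6]), (0.58, [387.6, 80.1, 83.8, 75.5])]
side chase []
side star_face [(0.54, [339.9, 189.0, 18.2, 19.9])]
side clover_face [(0.92, [306.1, 262.1, 31.9, 31.3]), (0.83, [257.2, 192.6, 21.6, 20.3]), (0.81, [239.7, 226.5, 28.3, 23.9])]
side roundel_face [(0.77, [348.3, 169.1, 21.1, 25.1])]
side mallet_mid [(0.73, [262.8, 334.8, 159.4, 62.5])]
```

View pics/scene0.png

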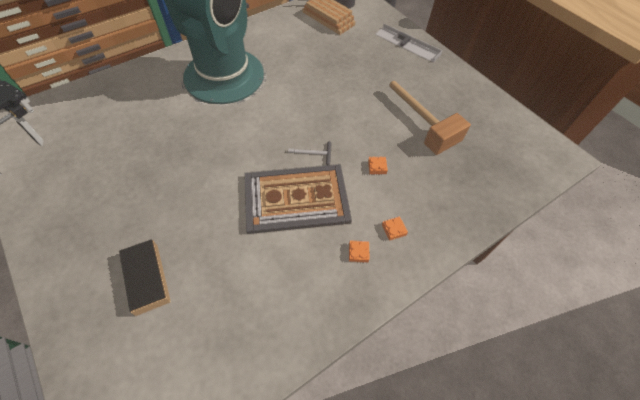

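View pics/side0.png

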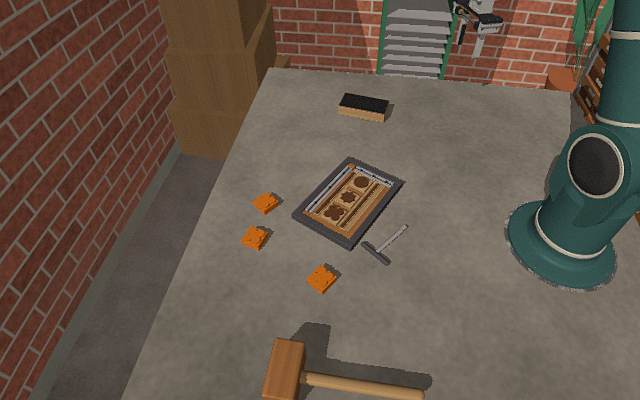

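The scene picture shows the forme at (298,198). From right to left its faces are clover (325,192), star (300,197) and roundel (273,198). A steel quoin lies across the left end at about (256,200), and the long quoin runs along the bottom. The orange clovers at (377,165), (396,228) and (359,251) are look-alikes, not the target. The side view agrees. Next I'll check with a close crop and triangulate.

```bash
cat >h.py <<'E'
import numpy as np, cv2
from scipy.spatial.transform import Rotation as Rn
from cell import state, viewer
def ray(c,px):
    u=cv2.undistortPoints(np.array([[px]],float),c["K"],np.array(c["D"],float))[0,0]
    R=np.array(c["R"]);d=R.T@np.array([u[0],u[1],1]);return -R.T@np.array(c["t"]),d
def onplane(c,px,z):
    o,d=ray(c,px);return o+d*(z-o[2])/d[2]
def cen(m):
    v,u=np.nonzero(m);return u.mean(),v.mean()
E
python3 - <<'E'
from h import *
s=state();R=Rn.from_quat(s["tool_rot"]).as_matrix();print("tool axes cols\n",R.round(3))
img={};
for n in("scene","side"):
    img[n]=viewer.grab_frame(n);c=viewer.calibration(n); c={k:np.array(v) for k,v in c.items()}
    box=(235,355,130,235) if n=="scene" else (285,410,150,275)
    for l in("chase","star_face","clover_face","roundel_face"):
        for d in viewer.cut_out(n,l):
            p=cen(d["mask"])
            if box[0]<p[0]<box[1] and box[2]<p[1]<box[3] and d["conf"]>.4: print(n,l,round(d["conf"],2),np.round(p,1),onplane(c,p,.0285 if l!="chase" else .018).round(4))
a=cv2.resize(img["scene"][135:240,235:360],None,fx=5,fy=5,interpolation=cv2.INTER_CUBIC)
cv2.imwrite("pics/crop1.png",a)
E
```

```text
tool axes cols
 [[ 0.371 -0.     0.929]
 [-0.929  0.     0.371]
 [-0.    -1.    -0.   ]]
scene chase 0.59 [295.1 199.1] [ 0.5674 -0.0706  0.018 ]
scene star_face 0.6 [298.4 194.3] [ 0.5651 -0.0583  0.0285]
scene clover_face 0.85 [323.4 192.4] [0.5976 0.0012 0.0285]
scene roundel_face 0.8 [274.  196.9] [ 0.5358 -0.1173  0.0285]
scene roundel_face 0.7 [295.3 199.1] [ 0.5731 -0.0736  0.0285]
side chase 0.92 [347.4 202.5] [ 0.5587 -0.0426  0.018 ]
side star_face 0.66 [346.5 198.7] [ 0.5619 -0.0463  0.0285]
side clover_face 0.53 [332.8 214.3] [0.5917 0.012  0.0285]
side roundel_face 0.77 [360.6 183.2] [ 0.5288 -0.1091  0.0285]
side roundel_face 0.69 [347.4 202.4] [ 0.5583 -0.0339  0.0285]
```

View pics/crop1.png

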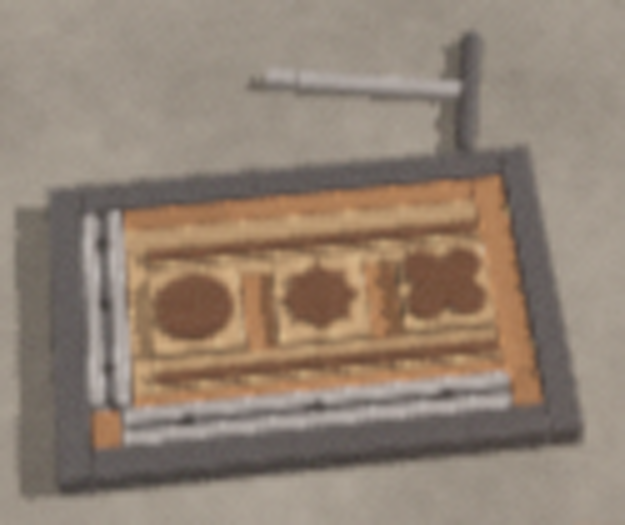

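The crop confirms the layout. The quoin crosses the left end beside the roundel, and the clover stands at the plain wooden end, so the order is clover, star, roundel. I'm moving above the clover at (0.595, 0.006) with the fingers shut.

```bash
python3 -m handwheel '[[-1,-409,0,555,0],[-1,-409,0,555,0],[-1,-409,0,555,0],[-1,-409,0,555,0],[-1,-409,0,555,0],[-1,-409,0,555,0],[-1,-409,0,555,0],[-1,-409,0,555,0],[-1,-409,0,555,0],[-1,-409,0,555,0],[-1,-409,0,555,0],[-1,-409,0,555,0],[-1,-409,0,555,0],[-1,-409,0,555,0],[-1,-409,0,555,0],[-1,-409,0,555,0]]' 10
python3 - <<'E'
from h import *
im=viewer.grab_frame("wrist");c=viewer.calibration("wrist");cv2.imwrite("pics/w1.png",im)
s=state();print(s["t"],s["ee_pos"],s["tool_rot"],s["force"],s["joints"])
for l in("star_face","clover_face","roundel_face"):
    for d in viewer.cut_out("wrist",l): 
        p=cen(d["mask"]);print(l,round(d["conf"],2),np.round(d["box"]),np.round(p),onplane(c,p,.0285).round(4))
E
```

```text
t: 3.1
ee_pos: [0.5954, 0.0045, 0.2136]
tool_rot: [0.585, -0.397, 0.397, -0.585]
force: [0.5, -0.0, 0.7]
opening: 0.0001
3.15 [0.595451   0.00471653 0.21357732] [ 0.5852651  -0.39677265  0.39686504 -0.58526436] [-0.96105173 -0.54924013 -0.35630955] [ 0.224431    0.38740616 -0.36528     1.68026699  0.1519651   1.10180286
 -1.3766265 ]
star_face 0.8 [324. 201.  54.  48.] [353. 227.] [ 0.5667 -0.056   0.0285]
clover_face 0.89 [266.   0.  61.  35.] [297.  11.] [0.762  0.0912 0.0285]
clover_face 0.86 [365.   7.  61.  67.] [396.  39.] [ 0.7757 -0.0166  0.0285]
clover_face 0.62 [134.  96.  65.  59.] [168. 124.] [0.6005 0.1842 0.0285]
clover_face 0.61 [288. 157.  57.  60.] [314. 187.] [0.5946 0.0047 0.0285]
roundel_face 0.42 [376. 244.  17.   8.] [387. 248.] [ 0.5581 -0.1048  0.0285]
```

View pics/w1.png

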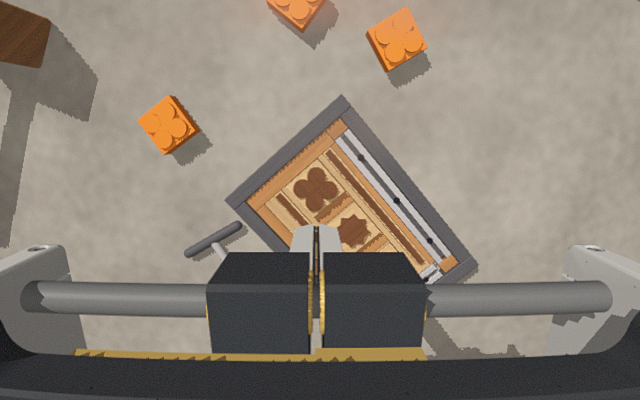

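The wrist view shows the clover face centred at (316,190) and the star at (353,229). That gives about (0.594, 0.003) for the clover and (0.567, -0.056) for the star, so the tool is over the clover. I'm going down.

```bash
python3 -m handwheel '[[-1,0,60,1,0],[-1,1,115,1,0],[-1,1,155,1,0],[-1,1,168,1,0],[-1,1,170,1,0],[-1,1,171.3,1,0],[-1,1,172.6,1,0],[-1,1,173.9,1,0],[-1,1,175.2,1,0],[-1,1,176.4,1,0],[-1,1,177.6,1,0],[-1,1,178.8,1,0],[-1,1,180,1,0],[-1,1,181,1,0],[-1,1,181,1,0]]'
python3 -c "
from cell import state
s=state();print(s['t'],s['ee_pos'],s['force'])"
```

```text
t: 5.18
ee_pos: [0.5968, 0.0045, 0.0323]
tool_rot: [0.585, -0.397, 0.397, -0.585]
force: [0.7, 0.2, 0.2]
opening: 0.0007
5.175 [0.59675262 0.00448247 0.03234176] [0.68936393 0.1979465  0.18156759]
```

```bash
python3 -m handwheel '[[-1,0,0.7,0,0],[-1,0,1.2,0,0]]'; python3 -m handwheel '[[-1,0,0.5,0,0],[-1,0,0.5,0,0]]'
```

```text
t: 5.42
ee_pos: [0.5969, 0.0045, 0.0315]
tool_rot: [-0.585, 0.397, -0.397, 0.585]
force: [-2.9, -0.1, 12.0]
opening: 0.0007
t: 5.68
ee_pos: [0.597, 0.0045, 0.0314]
tool_rot: [-0.585, 0.397, -0.397, 0.585]
force: [-4.0, -0.3, 11.6]
opening: 0.0004
```

The clover has hit its firm stop, with 12 N at TCP z 0.0314 (flush is 0.0313). I'm lifting, moving over the star and taking one look.

```bash
python3 -m handwheel '[[-1,0,-3,0,0],[-1,0,-30,0,0],[-1,0,-80,0,0],[-1,20,-110,-25,0],[-1,45,-110,-52,0],[-1,45,-110,-52,0],[-1,45,-110,-52,0]]'
python3 - <<'E'
from h import *
im=viewer.grab_frame("wrist");c=viewer.calibration("wrist");cv2.imwrite("pics/w2.png",im)
s=state();print(s["t"],s["ee_pos"],s["force"])
for l in("star_face","clover_face","roundel_face"):
    for d in viewer.cut_out("wrist",l): 
        p=cen(d["mask"]);print(l,round(d["conf"],2),np.round(d["box"]),np.round(p),onplane(c,p,.0285).round(4))
E
```

```text
t: 6.55
ee_pos: [0.5654, -0.056, 0.1413]
tool_rot: [-0.585, 0.397, -0.397, 0.585]
force: [0.0, 0.2, 0.8]
opening: 0.0005
6.6 [ 0.5654535  -0.05559198  0.14121978] [-0.17093518  0.66771505 -0.21917387]
star_face 0.75 [279. 166.  72.  62.] [314. 200.] [ 0.5662 -0.055   0.0285]
clover_face 0.59 [39. 33. 86. 77.] [84. 71.] [0.5991 0.1782 0.0285]
clover_face 0.58 [233. 111.  75.  75.] [267. 148.] [0.5948 0.0022 0.0285]
clover_face 0.3 [153.  25. 324. 308.] [309. 164.] [ 0.5952 -0.0382  0.0285]
roundel_face 0.86 [338. 220.  48.  33.] [362. 239.] [ 0.5475 -0.1119  0.0285]
```

View pics/w2.png

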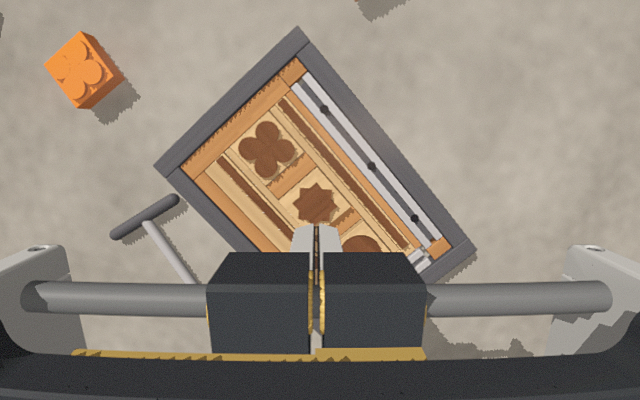

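The star is centred at (316,203), which puts it at about (0.565, -0.056) under the tool. The clover at (266,149) looks down. Pressing the star.

```bash
python3 -m handwheel '[[-1,0,55,0,0],[-1,0,87,0,0],[-1,0,96,0,0],[-1,0,97.5,0,0],[-1,0,98.8,0,0],[-1,0,100.1,0,0],[-1,0,101.4,0,0],[-1,0,102.6,0,0],[-1,0,103.8,0,0],[-1,0,105,0,0],[-1,0,106.2,0,0],[-1,0,107.4,0,0],[-1,0,108.4,0,0],[-1,0,109.2,0,0],[-1,0,109.6,0,0]]'; python3 -m handwheel '[[-1,0,0.3,0,0],[-1,0,0.6,0,0]]'
```

```text
t: 8.62
ee_pos: [0.5655, -0.0556, 0.0316]
tool_rot: [-0.586, 0.396, -0.396, 0.586]
force: [-0.6, -0.1, 7.0]
opening: 0.0008
t: 8.88
ee_pos: [0.5656, -0.0556, 0.0315]
tool_rot: [-0.586, 0.396, -0.396, 0.586]
force: [-5.8, -0.4, 15.7]
opening: 0.0006
```

```bash
python3 -m handwheel '[[-1,0,-3,0,0],[-1,0,-30,0,0],[-1,0,-80,0,0],[-1,20,-110,-25,0],[-1,45,-110,-51,0],[-1,45,-110,-51,0],[-1,45,-110,-51,0]]'
python3 - <<'E'
from h import *
im=viewer.grab_frame("wrist");c=viewer.calibration("wrist");cv2.imwrite("pics/w3.png",im)
s=state();print(s["t"],s["ee_pos"],s["force"])
for l in("star_face","clover_face","roundel_face"):
    for d in viewer.cut_out("wrist",l): 
        p=cen(d["mask"]);print(l,round(d["conf"],2),np.round(d["box"]),np.round(p),onplane(c,p,.0285).round(4))
E
```

```text
t: 9.75
ee_pos: [0.5351, -0.1158, 0.1414]
tool_rot: [-0.585, 0.396, -0.396, 0.586]
force: [1.5, 0.8, -0.5]
opening: 0.0004
9.8 [ 0.53522498 -0.11541095  0.14128705] [ 0.33767713  0.27407375 -0.46556994]
star_face 0.89 [231. 112.  72.  74.] [267. 149.] [ 0.5636 -0.0584  0.0285]
clover_face 0.93 [ 0.  1. 76. 56.] [36. 24.] [0.5921 0.1721 0.0285]
clover_face 0.86 [182.  54.  70.  79.] [217.  93.] [ 0.593  -0.0006  0.0285]
roundel_face 0.88 [278. 168.  69.  58.] [314. 200.] [ 0.5355 -0.1152  0.0285]
```

View pics/w3.png

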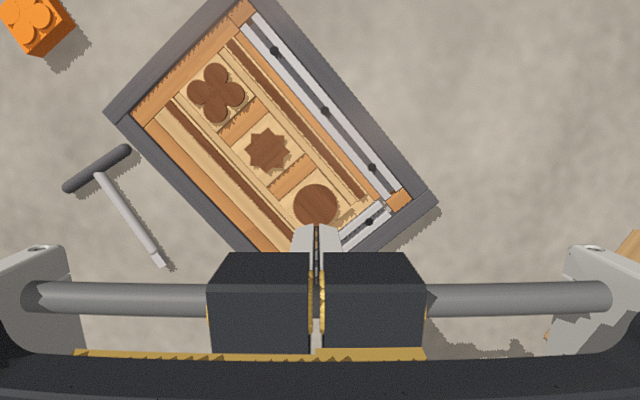

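The roundel disc is centred at (316,204), right under the tool at about (0.535, -0.116), with the end quoin beside it at (370,222). Pressing the roundel.

```bash
python3 -m handwheel '[[-1,0,55,0,0],[-1,0,87,0,0],[-1,0,96,0,0],[-1,0,97.5,0,0],[-1,0,98.8,0,0],[-1,0,100.1,0,0],[-1,0,101.4,0,0],[-1,0,102.6,0,0],[-1,0,103.8,0,0],[-1,0,105,0,0],[-1,0,106.2,0,0],[-1,0,107.4,0,0],[-1,0,108.4,0,0],[-1,0,109.2,0,0],[-1,0,109.7,0,0]]'; python3 -m handwheel '[[-1,0,0.2,0,0],[-1,0,0.4,0,0]]'
```

```text
t: 11.82
ee_pos: [0.5353, -0.1154, 0.0316]
tool_rot: [-0.586, 0.396, -0.396, 0.586]
force: [-0.7, -0.2, 9.4]
opening: 0.0004
t: 12.08
ee_pos: [0.5353, -0.1154, 0.0315]
tool_rot: [-0.586, 0.396, -0.396, 0.586]
force: [-3.9, 1.0, 11.8]
opening: 0.0005
```

```bash
python3 -m handwheel '[[-1,0,-3,0,0],[-1,0,-30,0,0],[-1,0,-80,0,0],[-1,0,-110,-30,0],[-1,-10,-110,-70,0],[-1,-10,-110,-70,0],[-1,-10,-110,-70,0],[-1,-10,-110,-70,0]]'
python3 - <<'E'
from h import *
im=viewer.grab_frame("wrist");cv2.imwrite("pics/w4.png",cv2.resize(im[0:260,60:460],None,fx=2,fy=2))
s=state();print(s["t"],s["ee_pos"],s["force"])
E
```

```text
t: 13.08
ee_pos: [0.4673, -0.1319, 0.1413]
tool_rot: [-0.586, 0.396, -0.396, 0.586]
force: [0.3, 0.7, -0.3]
opening: 0.0009
13.125 [ 0.46720673 -0.13191965  0.14125438] [-0.05205623  0.15614961  0.26995255]
```

View pics/w4.png

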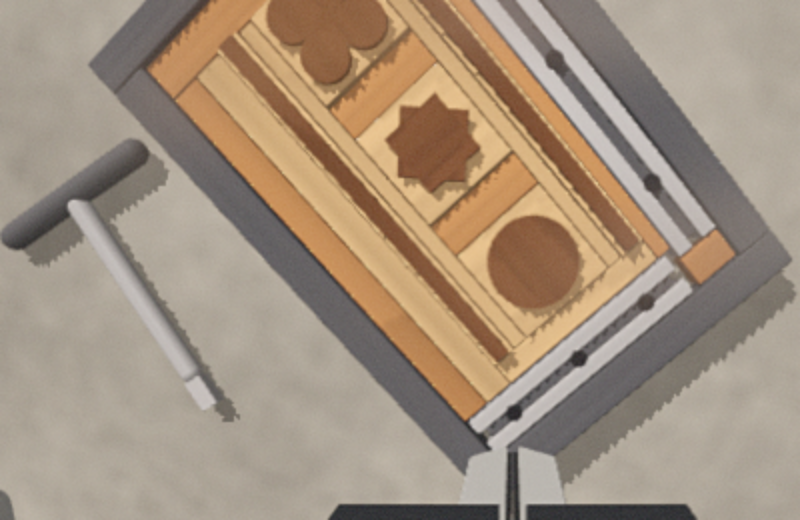

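All three faces lie in the row with equal narrow shadows, and the key hasn't moved. Handing in.

```bash
python3 -c "
from cell import workorder,state
print(workorder.job_done(), state()['t'])"
```

```text
the job is handed in; nothing more can be done
the job is handed in; nothing more can be done
```

I pressed the three blocks home with the closed fingertips, in the order clover (plain wooden end), star (middle), roundel (beside the end quoin). I handed the job in at about 13 s with the arm lifted clear.

- **Seating:** each press ended against a firm stop with the TCP at 31.4–31.5 mm, where 31.3 mm is flush. The last force readings were 12 N on the clover, 16 N on the star and 12 N on the roundel. All are a little above the 6–10 N suggested, and well under the limits.
- **Last look:** the final wrist picture showed the star and roundel seated in line and the quoin key where it lay; the clover was cut off at the top edge. I didn't take another picture of the mallet and planer, but the arm was never near them.
- **Disagreement:** the first scene and side camera estimates differed by about 10 mm, so I used the close wrist views instead.

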